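# Shift the tube mixer into slow rocking and start it

## Robot

A 7-joint arm with a two-finger parallel gripper is mounted at the origin on the work surface; the furniture and walls round the work are solid. World frame = base frame: x ahead of the robot, y to its left, z up, the work surface at z = 0. Lengths are in m, angles in rad, forces in N, time in s.
With the tool pointing down it reaches from about 0.375 to 0.925 m from the base axis. Payload 3.1 kg.
Tool frame: the origin (TCP) lies between the finger pads; the fingertips stand 19 mm ahead of it and the grasp point (between the pads) is the TCP; z points along the fingers, y is the direction in which the jaws open and shut (so a half turn about z gives the same grasp; the last joint's range is limited). The gripper opens to 85 mm and grips with 20 to 120 N. Pads are 22 mm wide; open, the fingers measure 114 mm over their backs; the gripper's body (76 mm by 85 mm) begins 54 mm behind the grasp point. The pads swing forward as they close: fully open they stand 13 mm farther back than shut.
Start: joints at [-1.436, 0.383, 0.044, 1.598, -0.018, 1.161, -0.05], TCP at [0.15, 0.632, 0.25] pointing down, gripper open.
Joint ranges: [-2.61, 2.61], [-0.41, 2.15], [-1.48, 1.57], [0, 2.5], [-1.57, 4.71], [0.05, 1.97], [-2.85, 2.85]. Speed limits (rad/s): [2.79, 2.79, 3.14, 3.14, 3.14, 3.14, 3.14].

## Interface

Orientations are given as a unit quaternion [x, y, z, w].
In Python, from bench import move_ptp, movel, move_j, move_gripper, pause, inverse_kinematics, read_camera, camera_params, MotionError, sign_off, look_for, tip_of, read_time_s, read_qpos, read_joint_vel, read_effort, read_eef_pos, read_tcp_rot, read_ft_force, read_ft_torque, read_finger_gap gives the robot as it stands. Calls block until the motion is done:
- move_ptp(position, orientation): joint-space move of the TCP to a pose.
- movel(position, orientation=None, speed=0.15): straight line of the TCP; orientation=None keeps the orientation; speed is the mean speed in m/s.
- move_j(angles): joint-space move.
- move_gripper(opening, effort=None): finger opening in m; effort is the grip in N (None keeps the last); returns when the fingers have stopped.
- pause(seconds).
- inverse_kinematics(position, orientation): joint angles nearest the present ones, or None.
- read_camera(name): name is "scene" or "top"; returns the picture (480x640x3 uint8, red, green, blue); there is no depth.
- camera_params(name): a dict with "K" (3x3 intrinsics, pixels), "camera_from_world" (4x4, takes a point from world to camera coordinates). Camera axes: x right, y down, z forward; pixel columns grow to the right and rows downward; lengths in m; the calibration is good to about 2 mm. A picture is of the moment at which its call begins. camera_params takes no time and is no camera call.
A pose or a line that the arm cannot do raises MotionError and nothing moves.
- sign_off(): hands the job in, once; it reports no verdict.
Trained networks look in the newest picture that a camera, given by its name, has taken for a name from the list of things; names that differ only in an ending like _2 or _b are one class to them, and where a whole thing is asked for, a point or a joint stands for the part that bears it (a point fixed in the world has none). Each returns a list of dicts, best first, with "confidence" (0 to 1); they miss things now and then, are a little off and sometimes report something else, mostly with a low value. They report only what shows in the picture. A call takes as long as a camera call.
- look_for(camera, name): "at" ([column, row] in pixels, amid what is visible of it).
- tip_of(camera, name): "at" ([column, row] in pixels: a listed point, or the origin of a listed thing).
Readings, each from a call of its own:
- read_time_s(): time.
- read_qpos(): joint angles.
- read_joint_vel(): joint speeds.
- read_effort(): joint torques, N m.
- read_eef_pos(): TCP position.
- read_tcp_rot(): TCP orientation.
- read_ft_force(): force on the tool from outside, world axes, zero at the start.
- read_ft_torque(): the same for the moment, N m.
- read_finger_gap(): finger opening in m.
Only numpy, scipy, OpenCV 4.12 (cv2) and the standard library are available. Lean on these libraries where they do the work, as an engineer would, in place of code of your own. Each camera call takes 0.05 s, during which the arm holds its last target. There are 200 camera calls.

## Task

Put the tube roller mixer into slow rocking: with the fingers, push its gear lever through the H-shaped gate and fully home into the end of the right-hand column (the one next to the rollers) that points away from the robot, and only then press the start button on the same deck all the way in. Push the lever without gripping it and without forcing it against the gate, and leave the tubes on the rollers and the things standing round the mixer where they are.

Things in the scene. Friction and masses are not known exactly. Their poses are not given: they have to be found in the camera images.
- mixer: Light grey tube roller mixer, 160 (x) x 340 (y) x 84 mm, too heavy to shift: as good as fixed. Origin: centre of its footprint, on the table. Its x points away from the robot (far), its y to the robot's left; turned at most 9 degrees. Drive block on its left (y +20 to +170 mm, deck 84 mm high); to the right of it four dark rollers run along y (tops 72 mm high) to a 78 mm high cheek.
- gate (a point): Centre of the gate, on its upper face, 89 mm above the table, at mixer (5, 75) mm; axes as the mixer's. A steel plate 78 (x) x 72 (y) mm on the deck with an H cut in it: two columns along x, left and right, joined by one cross channel along y at their middle. Solid steel with rounded corners lies between the columns on both sides of it: the lever changes column only there.
- slot (a point): End of the slot wanted, where the lever's 8 mm shaft passes the plate when home: far end (+x) of the right column (-y, next to the rollers); gate x +18, y -14 mm, on the plate's upper face.
- pivot (a point): Point about which the lever leans, hidden in the block under the gate, 28 mm above the table. With a = lever_across and b = lever_along the grip's centre lies from here, along the mixer's axes, at x = 108 sin b, y = -108 sin a cos b, z = 108 cos a cos b (mm).
- lever_across (a joint): Gear lever's sideways angle, rad: 0 upright, positive leans right (mixer -y, towards the rollers), stops at -0.25 and +0.25. In the left column it reads -0.25 to -0.21, in the right one +0.21 to +0.25. It starts in the left column. The lever stays where it is left (friction, no spring) and needs 1 to 2 N at the grip.
- lever_along (a joint): Gear lever's angle along the columns, rad: 0 at the cross channel, positive leans far (mixer +x), negative near; stops at -0.30 and +0.30, the ends of the slots. It crosses freely while between -0.04 and +0.04; a little outside that the rounded corners still guide it in. It starts anywhere in the left column, from near end to far end.
- grip: The lever's upright black grip, 26 x 26 mm square, 56 mm tall, origin at its centre (136 mm above the table when upright; top 164, underside 108 mm). It leans with the lever; its faces look along the mixer's x and y. Its centre travels 64 mm along x and 53 mm along y. Push it on a face with shut fingers; more than 40 N on it counts as forcing.
- grip_near: The grip's face towards the robot (mixer -x): an 18 x 56 mm face, 6 mm thick, origin at its centre. Touching it and the far face at once is gripping.
- grip_far: The grip's face away from the robot (mixer +x), same size.
- grip_left: The grip's left face (mixer +y), same size. Touching it and the right face at once is gripping.
- grip_right: The grip's right face (mixer -y), same size.
- start (a joint): Start button's travel, m: 0 out, 0.006 fully in. It springs back when let go; fully in takes 5 N.
- start_top (a point): Centre of the start button's flat light grey cap, 22 mm across, in a black collar 38 mm across, near the left front corner of the deck at mixer (-45, 143) mm; the cap is 102 mm above the table when out. Pressed straight down.
- tube_a: Purple-capped sample tube, 91 mm long, 16 mm thick, lying loose in the groove between the two rollers nearest the robot, cap to the right. Origin: the foot of the tube.
- tube_b: The same kind of tube in the middle groove.
- tube_c: The same kind of tube in the far groove.
- mug: Dark mug, 92 mm across, 95 mm tall, loose, standing to the left of the mixer; origin under it.
- swabs: White stack of gauze swabs, 46 x 60 x 28 mm, loose, in front of the mixer; origin under its centre.
- cup: Small steel cup, 66 mm across, 42 mm tall, loose, in front of the mixer; origin under its centre.
- ointment: Small white bottle, 30 mm across, 55 mm tall, loose, in front of the mixer; origin under its centre.

How it is judged:
By the outcome, as a careful person would: the job done as asked, in the order asked, and still so for the second after the job is handed in, with the robot touching nothing.
It also fails if it takes over 72 s, if anything falls off the work surface, if the arm or the gripper's body presses on something with over 40 N, if the wrist force passes 120 N, or if a joint passes its speed limit or range.

## Working session

There is one attempt and no reset: what is moved stays moved. The work goes in short steps, each a Python script; the robot and the scene stay as the last script left them, time stands still between calls to the robot, and variables do not carry over. Pictures are saved under pics/ and viewed, about 8 in all and at most 12, crops included, and the job is handed in when it is done.

```bash
ls; mkdir -p pics
python3 - <<'E'
from bench import *
import cv2, numpy as np
ims=[]
for c in ("scene","top"):
    im=read_camera(c); cv2.imwrite(f"pics/{c}0.png",im[:,:,::-1]); 
    p=camera_params(c); T=np.array(p["camera_from_world"]); print(c,np.array(p["K"]).tolist(), (-T[:3,:3].T@T[:3,3]).round(3), T[2,:3].round(2))
    for n in ("mixer","gate","slot","grip","start_top","tube_a","mug","swabs","cup","ointment"):
        print(n,[(np.round(d["at"],1).tolist(),round(d["confidence"],2)) for d in tip_of(c,n)[:3]])
print(read_time_s(), read_tcp_rot(), read_ft_force())
E
```

```text
pics
scene [[617.8713002922582, 0.0, 313.5850623738246], [0.0, 617.8713002922582, 243.9669949210787], [0.0, 0.0, 1.0]] [-0.222  0.606  0.65 ] [ 0.57 -0.68 -0.46]
mixer [([305.1, 278.1], 0.78), ([401.1, 291.0], 0.67)]
gate [([274.9, 247.6], 0.68), ([401.7, 293.5], 0.26)]
slot [([274.8, 238.7], 0.78)]
grip [([265.8, 236.5], 0.77)]
start_top [([271.5, 261.6], 0.45)]
tube_a [([316.7, 251.0], 0.79), ([288.5, 243.2], 0.58), ([309.9, 240.3], 0.56)]
mug [([268.2, 261.7], 0.59), ([157.3, 340.8], 0.58), ([263.6, 235.1], 0.55)]
swabs [([426.6, 270.8], 0.89)]
cup [([373.7, 313.8], 0.7)]
ointment [([403.6, 290.8], 0.84)]
top [[472.0432097229058, 0.0, 319.7335493961158], [0.0, 472.0432097229058, 239.97649663575794], [0.0, 0.0, 1.0]] [ 0.344 -0.15   1.096] [ 0.08 -0.02 -1.  ]
mixer []
gate [([314.1, 200.8], 0.61)]
slot [([319.1, 194.4], 0.92), ([377.9, 300.8], 0.66), ([313.1, 202.5], 0.58)]
grip [([299.0, 199.3], 0.58)]
start_top [([279.2, 220.4], 0.45), ([299.2, 198.7], 0.23)]
tube_a [([344.7, 216.6], 0.77), ([343.5, 192.8], 0.74), ([356.5, 205.1], 0.61)]
mug [([199.6, 184.3], 0.8)]
swabs [([420.5, 293.2], 0.63)]
cup [([329.2, 291.0], 0.76), ([200.2, 184.7], 0.27)]
ointment [([376.4, 301.3], 0.51)]
1.1 [ 1.16132043e-01  9.93233783e-01  7.69753984e-06 -1.54787839e-06] [ 0.10780389 -0.47672324 -0.53213869]
```

Run:
```python
import cv2,numpy as np
a=cv2.imread("pics/scene0.png")[180:360,130:450]; b=cv2.imread("pics/top0.png")[150:330,170:450]
a=cv2.resize(a,None,fx=2.5,fy=2.5,interpolation=2); b=cv2.resize(b,None,fx=2.8,fy=2.8,interpolation=2)
cv2.imwrite("pics/a.png",a); cv2.imwrite("pics/b.png",b)
```

```text
(no output)
```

View pics/a.png

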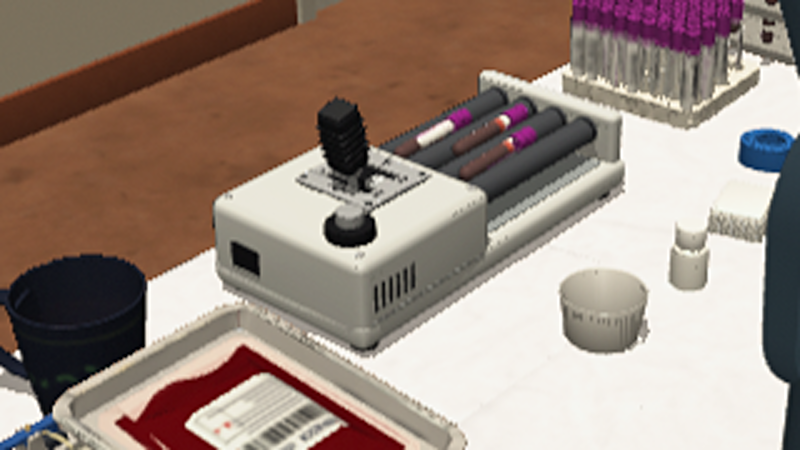

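View pics/b.png

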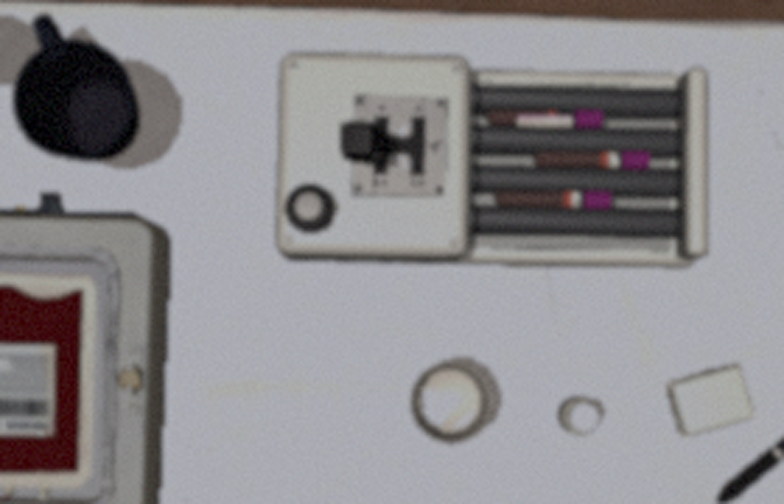

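```bash
cat > h.py <<'E'
from bench import *
import numpy as np, cv2
from scipy.optimize import least_squares
CP={c:camera_params(c) for c in("scene","top")}
def proj(c,p):
    T=np.array(CP[c]["camera_from_world"]);K=np.array(CP[c]["K"])
    q=np.atleast_2d(p)@T[:3,:3].T+T[:3,3]; q=q@K.T; return q[:,:2]/q[:,2:]
def world(m,l):  # m=(x,y,yaw), l local mm
    l=np.atleast_2d(l)/1e3; c,s=np.cos(m[2]),np.sin(m[2])
    return np.c_[m[0]+c*l[:,0]-s*l[:,1], m[1]+s*l[:,0]+c*l[:,1], l[:,2]]
def grip(a,b,r=108): # local mm
    return np.array([5+r*np.sin(b),75-r*np.sin(a)*np.cos(b),28+r*np.cos(a)*np.cos(b)])
G=np.array([5,75,89.])
PTS={"gate":G,"slot":G+[18,-14,0],"start_top":np.array([-45,143,102.])}
E
cat > fit.py <<'E'
from h import *
obs=[]
A=lambda x,y:np.array([130+x/2.5,180+y/2.5]); B=lambda x,y:np.array([170+x/2.8,150+y/2.8])
for c,uv,l in [("top",B(355,95),G+[39,36,0]),("top",B(447,98),G+[39,-36,0]),("top",B(443,196),G+[-39,-36,0]),("top",B(352,194),G+[-39,36,0]),
  ("top",B(310,206),PTS["start_top"]),("scene",A(297,182),G+[39,36,0]) if 0 else ("scene",A(349,213),PTS["start_top"]),
  ("scene",A(433,177),G+[-39,-36,0]) if 0 else ("scene",A(433,177),G+[39,-36,0])][:6]:
    obs.append((c,uv,l,1.))
gr=[]
for k in range(3):
  for c in("scene","top"):
    read_camera(c)
    for n in PTS:
        d=[x for x in tip_of(c,n)]
        if d: obs.append((c,np.array(d[0]["at"]),PTS[n],1.)); 
    d=tip_of(c,"grip")
    if d: gr.append((c,np.array(d[0]["at"])))
def res(v):
    r=[(proj(c,world(v[:3],l))[0]-uv)*w for c,uv,l,w in obs]
    r+=[proj(c,world(v[:3],grip(v[3],v[4])))[0]-uv for c,uv in gr]
    r.append(np.array([(v[3]+.23)/.01,0])); return np.concatenate(r)
s=least_squares(res,[.45,-.2,0,-.23,0],loss="soft_l1",x_scale=[.01,.01,.1,.1,.1])
R=s.fun.reshape(-1,2); print(s.x.round(4))
for o,r in zip(obs+gr,R): print(o[0],o[1].round(1),r.round(1))
np.save("fit.npy",s.x); v=s.x
for c,(y0,x0,f) in {"scene":((210,230,6),),"top":((165,260,6),)}.items() if 0 else {"scene":(205,205,4.5),"top":(160,260,5)}.items():
    im=read_camera(c)[:,:,::-1]; w=int(800/f) if c=="scene" else 140; h=110
    im=cv2.resize(im[y0:y0+h,x0:x0+w],None,fx=f,fy=f,interpolation=2)
    def P(l): return ((proj(c,world(v[:3],l))-[x0,y0]+.5)*f).round().astype(int)
    def L(l,col): cv2.polylines(im,[P(l)],True,col,1)
    L([G+[i,j,0] for i,j in((39,36),(39,-36),(-39,-36),(-39,36))],(0,0,255))
    L([(-80,20,84),(-80,170,84),(80,170,84),(80,20,84)],(0,160,0))
    L([PTS["start_top"]+[11*np.cos(t),11*np.sin(t),0] for t in np.linspace(0,6.28,20)],(255,0,0))
    L([PTS["slot"]+[4*np.cos(t),4*np.sin(t),0] for t in np.linspace(0,6.28,20)],(255,0,255))
    g=grip(v[3],v[4]);ax=(g-[5,75,28])/108;
    for s_ in(-28,28): L([g+ax*s_+[i,j,0] for i,j in((13,13),(13,-13),(-13,-13),(-13,13))],(0,255,255))
    cv2.imwrite(f"pics/ov_{c}.png",im); print(im.shape)
E
python3 fit.py
```

```text
[ 0.5066 -0.2308 -0.0238 -0.2324 -0.0481]
top [296.8 183.9] [ 0.6 -1.5]
top [329.6 185. ] [ 1.  -0.9]
top [328.2 220. ] [ 0.8 -0.2]
top [295.7 219.3] [-0.1 -1.1]
top [280.7 223.6] [-0.7 -1.7]
scene [269.6 265.2] [-0.9 -0. ]
scene [279.8 249.9] [-4.3 -0.2]
scene [275.4 241.3] [-1.4  3. ]
scene [269.  263.2] [-0.3  2. ]
top [313.9 203.5] [-0.7 -2.4]
top [318.8 192.9] [1.2 0.3]
top [276.3 221.6] [3.7 0.2]
scene [278.3 248.2] [-2.8  1.5]
scene [274.9 242.3] [-0.9  2. ]
scene [267.7 262.4] [1.  2.8]
top [311.5 201.8] [ 1.7 -0.7]
top [318.2 192.5] [1.8 0.7]
top [344.3 189.7] [-64.3  32.1]
scene [274.4 251.6] [ 1.1 -1.9]
scene [272.8 241.6] [1.2 2.7]
scene [268.3 261.2] [0.4 4. ]
top [316.1 192.4] [-2.9  8.7]
top [317.7 192.3] [2.3 0.9]
top [279.4 221. ] [0.6 0.8]
scene [265.  234.8] [ 2.5 -0.3]
top [299.8 200.4] [ 1.4 -1. ]
scene [267.6 235.5] [-0.1 -1. ]
top [301.9 198.2] [-0.7  1.2]
scene [269.1 235.9] [-1.6 -1.4]
top [303.1 198.7] [-1.9  0.7]
(495, 796, 3)
(550, 700, 3)
```

View pics/ov_top.png

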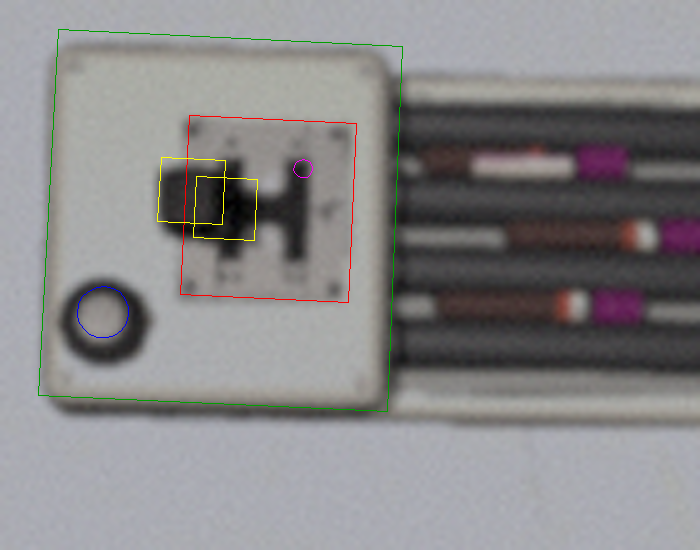

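View pics/ov_scene.png

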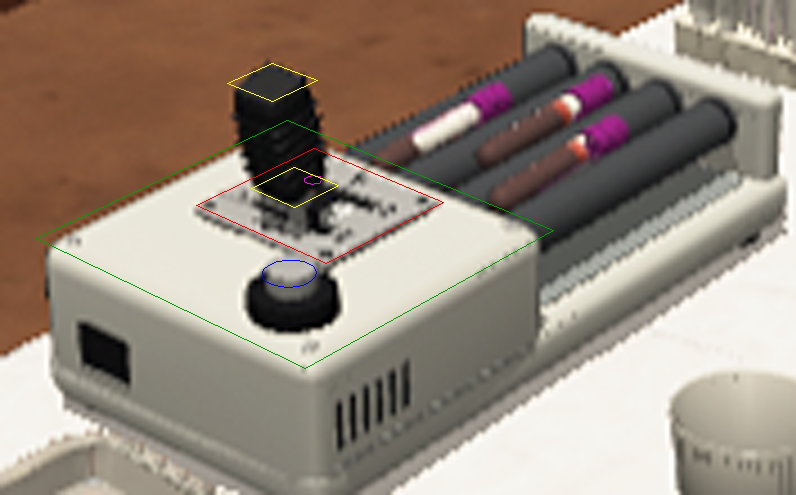

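```bash
cat > fit2.py <<'E'
from h import *
B=lambda x,y:np.array([170+x/2.8,150+y/2.8])-.4; T=lambda x,y:np.array([260+x/5,160+y/5])-.4; S=lambda x,y:np.array([205+x/4.5,205+y/4.5])-.4
sc=lambda i,j:G+[34*i,32*j,0]
obs=[("top",T(192,130),sc(1,1)),("top",T(340,133),sc(1,-1)),("top",T(189,287),sc(-1,1)),("top",T(334,289),sc(-1,-1)),
("top",T(103,309),PTS["start_top"]),("top",B(706,163),np.array([0,-170,78.])),("top",B(280,155),np.array([0,170,84.])),
("top",T(297,210),G+[0,-14,-2]),
("scene",S(212,205),sc(1,1)),("scene",S(318,258),sc(-1,1)),("scene",S(422,201),sc(-1,-1)),("scene",S(291,271),PTS["start_top"])]
# upright grip top-face corners (top view) / scene
# grip top-face centre: top (188,190); scene (272,82)
g=[("top",T(190,190)),("scene",S(272,84))]
def res(v):
    r=[proj(c,world(v[:3],l))[0]-uv for c,uv,l in obs]
    r+=[proj(c,world(v[:3],grip(v[3],v[4],136)))[0]-uv for c,uv in g]
    return np.concatenate(r)
s=least_squares(res,[.5,-.23,0,-.23,0],loss="soft_l1",x_scale=[.01,.01,.1,.1,.1])
print(s.x.round(4)); print(s.fun.reshape(-1,2).round(1).tolist()); np.save("fit.npy",s.x)
m=s.x
for n in PTS: print(n,world(m,PTS[n]).round(4))
print("grip",world(m,grip(m[3],m[4])).round(4))
E
python3 fit2.py
```

```text
[ 0.5076 -0.2294 -0.0043 -0.2268 -0.044 ]
[[0.1, -0.4], [0.1, -0.0], [-0.3, -0.5], [0.5, -0.1], [-0.5, 1.3], [2.5, -0.1], [-1.2, -2.3], [-0.1, 0.0], [-0.8, 0.5], [1.4, -0.2], [0.9, 0.1], [-0.1, 0.8], [-0.2, 0.3], [-0.1, -0.5]]
gate [[ 0.5129 -0.1544  0.089 ]]
slot [[ 0.5309 -0.1685  0.089 ]]
start_top [[ 0.4632 -0.0862  0.102 ]]
grip [[ 0.5083 -0.1301  0.1331]]
```

```bash
cat >> h.py <<'E'
m=np.load("fit.npy"); Q=[-np.sin(m[2]/2),np.cos(m[2]/2),0,0]
Z=134
def W(x,y,z=Z): return world(m,[x,y,z])[0]
def loc(p):
    d=np.array(p)[:2]-m[:2]; c,s=np.cos(m[2]),np.sin(m[2])
    return np.array([c*d[0]+s*d[1],-s*d[0]+c*d[1],p[2]])*1e3
def F(): 
    f=np.array(read_ft_force()); c,s=np.cos(m[2]),np.sin(m[2]); return np.array([c*f[0]+s*f[1],-s*f[0]+c*f[1],f[2]])
def push(p0,p1,step=2,fmax=8,speed=.04,every=3):
    "step in straight line in local mm until force change > fmax"
    p0,p1=np.array(p0,float),np.array(p1,float); f0=F(); n=int(np.ceil(np.linalg.norm(p1-p0)/step))
    for k in range(1,n+1):
        movel(W(*(p0+(p1-p0)*k/n)),Q,speed=speed); f=F()-f0
        if k%every==0 or np.linalg.norm(f)>fmax: print((p0+(p1-p0)*k/n).round(1),f.round(1),round(read_time_s(),1))
        if np.linalg.norm(f)>fmax: print("STOP"); break
    return p0+(p1-p0)*k/n
E
python3 - <<'E'
from h import *
print(inverse_kinematics(W(-55,99,220),Q))
move_gripper(0.0,30)
move_ptp(W(-55,99,220),Q); print(read_time_s(),read_eef_pos(),W(-55,99,220), read_finger_gap())
movel(W(-48,99),Q,speed=.15); print(read_time_s(),loc(read_eef_pos()))
push((-48,99),(-19,99))
im=[read_camera("top"),read_camera("scene")]
cv2.imwrite("pics/c.png",np.hstack([cv2.resize(im[0][150:240,250:350],(400,360),interpolation=2),cv2.resize(im[1][190:280,220:320],(400,360),interpolation=2)])[:,:,::-1])
E
```

```text
[-0.97056516  0.13866879  1.25938148  2.08430732 -0.15503838  1.01994432
  1.93412679]
6.35 [ 0.45353661 -0.12930847  0.22009738] [ 0.45302833 -0.13011956  0.22      ] -0.00019434876471661222
7.075 [-47.44503091  98.74634941 134.52407904]
[-42.2  99. ] [-0.5  0.5  0.1] 7.8
[-36.4  99. ] [-0.1  1.3  0.5] 8.6
[-30.6  99. ] [-0.1  0.7  0.6] 9.3
[-24.8  99. ] [-1.5  0.5 -0.4] 10.1
[-19.  99.] [-1.1  1.2 -0.4] 10.8
```

View pics/c.png

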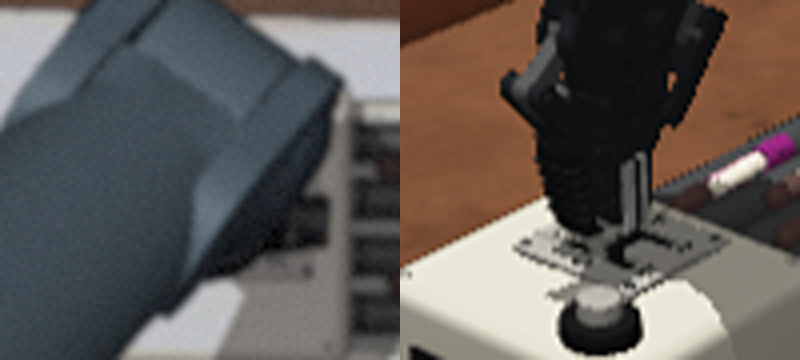

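Run:
```python
from h import *
movel(W(-36,99),Q,speed=.1); movel(W(-36,147),Q,speed=.15); movel(W(4,147),Q,speed=.15)
print(read_time_s(),loc(read_eef_pos()))
p=push((4,147),(4,105),step=3,fmax=5,speed=.06)
if p[1]<=105.1: p=push(p,(4,72),step=1.5,fmax=5)
im=[read_camera("top"),read_camera("scene")]
cv2.imwrite("pics/d.png",np.hstack([cv2.resize(im[0][150:240,250:350],(400,360),interpolation=2),cv2.resize(im[1][190:280,220:320],(400,360),interpolation=2)])[:,:,::-1])
```

```text
12.125 [  3.66474278 145.46394996 133.95524165]
[  4. 138.] [-0.   3.5  4.1] 12.9
STOP
```

View pics/d.png

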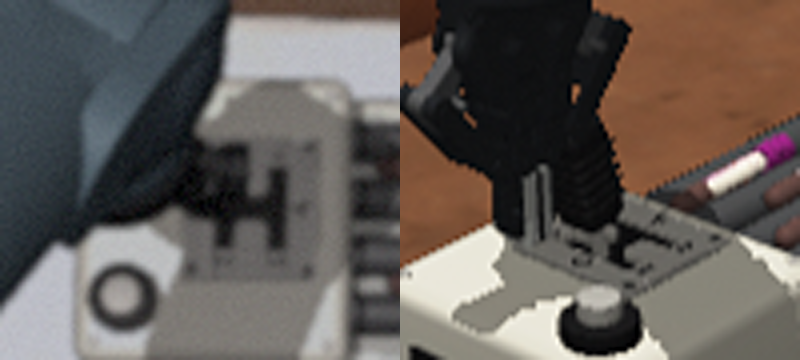

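```bash
cat >> h.py <<'E'
Z=155
def W(x,y,z=None): return world(m,[x,y,Z if z is None else z])[0]
E
python3 - <<'E'
from h import *
movel(W(4,147,134),Q,speed=.1); movel(W(4,147),Q,speed=.1); pause(.3)
print(read_time_s(),loc(read_eef_pos()))
p=push((4,147),(4,114),step=3,fmax=5,speed=.06)
if p[1]<=114.1: p=push(p,(4,72),step=1.5,fmax=5)
im=[read_camera("top"),read_camera("scene")]
cv2.imwrite("pics/e.png",np.hstack([cv2.resize(im[0][150:240,250:350],(400,360),interpolation=2),cv2.resize(im[1][190:280,220:320],(400,360),interpolation=2)])[:,:,::-1])
E
```

```text
13.8833 [  3.6336891  147.00747532 154.57541975]
[  4. 138.] [ 0.5 -0.6  1.5] 14.6
[  4. 129.] [1.1 0.5 1.2] 15.4
[  4. 120.] [ 0.4 -0.   0.5] 16.1
[  4.  109.5] [-0.7  0.1 -0. ] 17.4
[  4. 105.] [ 0.3 -0.3 -0.3] 18.1
[  4.  100.5] [ 0.  -0.2  0.3] 18.9
[ 4. 96.] [-0.5 -0.2  0.1] 19.6
[ 4.  91.5] [-0.1 -0.8 -0.2] 20.4
[ 4. 87.] [-0.  -1.3 -0.6] 21.1
[ 4.  82.5] [ 0.6  0.  -0.6] 21.9
[ 4. 78.] [-0.6 -1.   0.1] 22.6
[ 4.  73.5] [-0.6 -0.4 -0.3] 23.4
```

View pics/e.png

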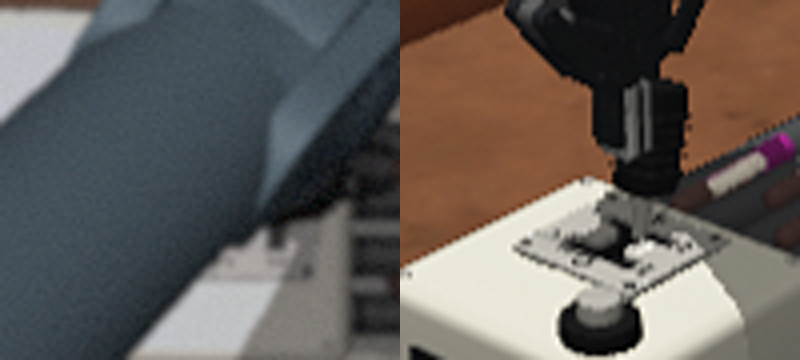

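Run:
```python
from h import *
p=push((4,72),(4,55),step=1,fmax=4.5,every=2)
print(loc(read_eef_pos()))
im=[read_camera("top"),read_camera("scene")]
cv2.imwrite("pics/f.png",np.hstack([cv2.resize(im[0][150:240,250:350],(400,360),interpolation=2),cv2.resize(im[1][190:280,220:320],(400,360),interpolation=2)])[:,:,::-1])
```

```text
[ 4. 70.] [ 0.1  1.7 -0.1] 24.2
[ 4. 68.] [-0.1  5.6 -0. ] 24.7
STOP
[  4.04089204  69.47750217 154.77573091]
```

View pics/f.png

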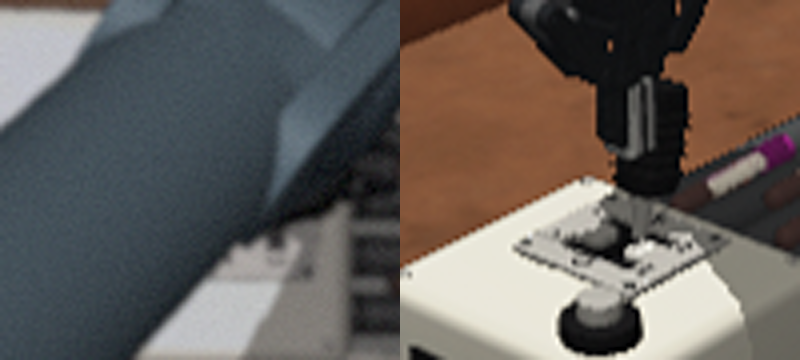

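Run:
```python
from h import *
movel(W(4,100),Q,speed=.15); movel(W(-40,100),Q,speed=.15); movel(W(-40,50),Q,speed=.15); movel(W(-40,50,140),Q,speed=.1); pause(.2)
print(loc(read_eef_pos()))
p=push((-40,50,140),(-20,50,140),step=4,fmax=5,speed=.08)
if p[0]>-20.1: p=push(p,(20,50,140),step=1.5,fmax=5,speed=.05)
print(loc(read_eef_pos()))
movel(W(-45,50,150),Q,speed=.15); movel(W(-90,143,220),Q,speed=.2); print(read_time_s())
for c in("top","scene"):
    im=read_camera(c); cv2.imwrite(f"pics/g_{c}.png",im[:,:,::-1])
    for n in("grip","slot"): print(c,n,[(np.round(d["at"],1).tolist(),round(d["confidence"],2)) for d in tip_of(c,n)[:2]])
    print("expect home",proj(c,world(m,grip(.23,.30))),"gate mid",proj(c,world(m,grip(.23,0))), "b.25",proj(c,world(m,grip(.23,.25))))
x=[cv2.resize(cv2.imread(f"pics/g_{c}.png")[r:r+90,u:u+100],(400,360),interpolation=2) for c,r,u in(("top",150,250),("scene",190,220))]
cv2.imwrite("pics/g.png",np.hstack(x))
```

```text
[-39.64413732  50.29326289 140.30741984]
[-28.  50. 140.] [ 0.8  0.2 -0.8] 27.4
[-15.6  50.  140. ] [ 0.7 -0.7 -0.1] 28.6
[-11.1  50.  140. ] [-0.7 -1.  -0.4] 29.4
[ -6.7  50.  140. ] [-0.5  0.1 -0.2] 30.1
[ -2.2  50.  140. ] [-0.4 -0.5 -0. ] 30.9
[  2.2  50.  140. ] [-0.9  1.  -0. ] 31.6
[  6.7  50.  140. ] [-0.5 -0.9 -0.4] 32.4
[ 11.1  50.  140. ] [-0.6 -0.3 -0.6] 33.1
[ 15.6  50.  140. ] [-4.1 -0.4  1.4] 33.9
[ 17.  50. 140.] [-5.4 -0.2  1.2] 34.1
STOP
[ 15.07038916  49.97193728 139.37814495]
35.9833
top grip [([325.4, 182.0], 0.82), ([345.1, 209.2], 0.36)]
top slot [([317.9, 192.6], 0.95)]
expect home [[324.35462518 183.2799654 ]] gate mid [[324.56803804 198.08305521]] b.25 [[324.47465697 185.61402317]]
scene grip [([272.0, 222.4], 0.84)]
scene slot []
expect home [[270.91859613 223.02454259]] gate mid [[283.2228092  225.21546155]] b.25 [[272.93839183 223.04384957]]
```

View pics/g.png

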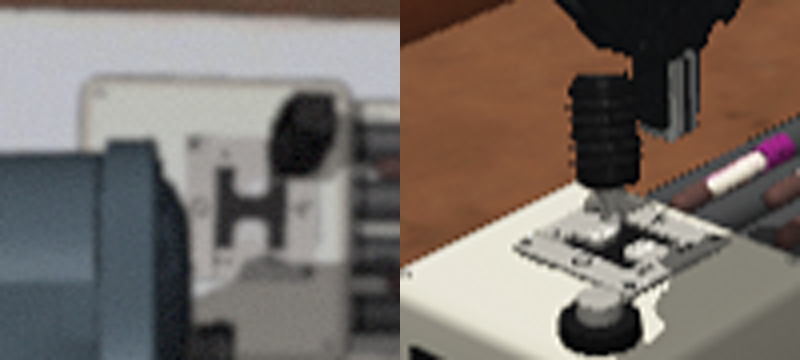

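Run:
```python
from h import *
movel(W(-45,143,170),Q,speed=.2); movel(W(-45,143,128),Q,speed=.1); pause(.3)
p=push((-45,143,128),(-45,143,104),step=1,fmax=14,speed=.03,every=1)
pause(.3); print(loc(read_eef_pos()),F())
movel(W(-45,143,150),Q,speed=.1); movel(W(-90,143,220),Q,speed=.2); print(read_time_s())
for c in("top","scene"):
    im=read_camera(c); cv2.imwrite(f"pics/h_{c}.png",im[:,:,::-1])
    for n in("grip","start_top"): print(c,n,[(np.round(d["at"],1).tolist(),round(d["confidence"],2)) for d in tip_of(c,n)[:2]])
    print(proj(c,world(m,grip(.23,.3))))
x=[cv2.imread("pics/h_top.png")[150:330,170:450],cv2.imread("pics/h_scene.png")[190:320,190:390]]
cv2.imwrite("pics/h.png",np.hstack([cv2.resize(i,(400,300),interpolation=2) for i in x]))
```

```text
[-45. 143. 127.] [-0.2 -0.   1.5] 38.5
[-45. 143. 126.] [0.4 0.1 0.6] 38.8
[-45. 143. 125.] [-0.3  0.8  2.2] 39.0
[-45. 143. 124.] [0.4 0.7 2.3] 39.3
[-45. 143. 123.] [-0.8  0.6  3. ] 39.5
[-45. 143. 122.] [-1.   0.3  4.4] 39.8
[-45. 143. 121.] [-0.7  0.2  4.9] 40.0
[-45. 143. 120.] [ 0.2 -0.   5.2] 40.3
[-45. 143. 119.] [-0.1  0.1  6.3] 40.5
[-45. 143. 118.] [-3.5  1.2 15.4] 40.8
STOP
[-44.79400224 142.90336126 118.9613045 ] [-3.45918358  0.02501014 13.42550268]
42.7833
top grip [([347.4, 190.2], 0.62), ([345.1, 218.2], 0.55)]
top start_top [([418.2, 291.8], 0.4)]
[[324.35462518 183.2799654 ]]
scene grip [([272.2, 221.7], 0.57), ([158.6, 342.2], 0.37)]
scene start_top [([266.3, 261.0], 0.61)]
[[270.91859613 223.02454259]]
```

View pics/h.png

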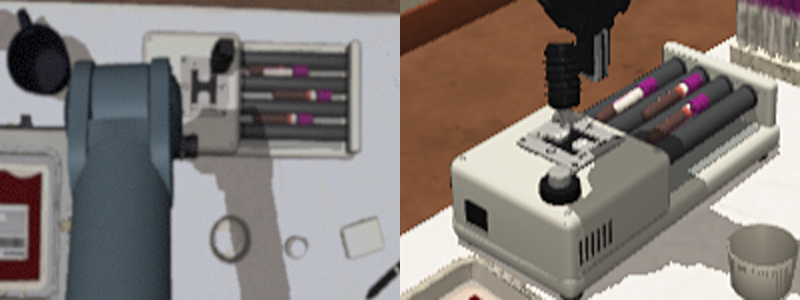

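Run:
```python
from h import *
movel(W(-43,143,170),Q,speed=.2); movel(W(-43,143,129),Q,speed=.1); pause(.5)
p=push((-43,143,129),(-43,143,112),step=1,fmax=18,speed=.02,every=1)
print(loc(read_eef_pos()))
movel(W(-43,143,150),Q,speed=.1); movel(W(-90,143,220),Q,speed=.2); pause(.3)
read_camera("scene"); print(tip_of("scene","grip")[:1],proj("scene",world(m,grip(.23,.3))),F(),read_time_s())
sign_off()
```

```text
[-43. 143. 128.] [-0.6 -0.5 -0.3] 45.6
[-43. 143. 127.] [-0.1 -0.4 -1.1] 45.9
[-43. 143. 126.] [-0.6 -0.7 -0.4] 46.1
[-43. 143. 125.] [-1.1 -0.4  2.2] 46.4
[-43. 143. 124.] [-0.4 -0.9  1.2] 46.6
[-43. 143. 123.] [-0.5 -0.5  1.6] 46.9
[-43. 143. 122.] [-0.6  0.   3.2] 47.1
[-43. 143. 121.] [-0.  -1.   3.4] 47.4
[-43. 143. 120.] [ 0.6 -0.5  3.5] 47.6
[-43. 143. 119.] [-0.3  0.4  5.8] 47.9
[-43. 143. 118.] [-3.6  0.  14. ] 48.1
[-43. 143. 117.] [-6.6  0.5 21.6] 48.4
STOP
[-42.68038989 142.86070515 118.8014371 ]Traceback (most recent call last):
  File "<stdin>", line 5, in <module>
bench.MotionError: the arm cannot follow that straight line within its joint ranges
```

Run:
```python
from h import *
print(np.round(read_qpos(),3),loc(read_eef_pos()),F())
for p in [(-45,143,121),(-45,143,126),(-45,143,150)]:
    try: movel(W(*p),Q,speed=.06); print("ok",p)
    except MotionError as e: print(p,e)
print(loc(read_eef_pos()),F(),read_time_s())
```

```text
[-0.899  0.335  1.141  2.141 -0.393  0.897  2.04 ] [-43.60230024 143.54552352 149.36437892] [ 0.01968282  0.02545116 -0.33878408]
ok (-45, 143, 121)
ok (-45, 143, 126)
ok (-45, 143, 150)
[-44.74395644 143.22469173 150.33992612] [-0.45473284 -0.1214296  -0.1145081 ] 50.3
```

Run:
```python
from h import *
movel(W(-45,143,200),Q,speed=.15); pause(.3)
for c in("scene","top"): read_camera(c); print(tip_of(c,"grip")[:2],proj(c,world(m,grip(.23,.3))))
print(F(),read_time_s())
sign_off()
```

```text
[{'at': [274.7, 222.4], 'confidence': 0.57}] [[270.91859613 223.02454259]]
[{'at': [326.2, 180.4], 'confidence': 0.89}] [[324.35462518 183.2799654 ]]
[0.36313243 0.87421242 0.2134587 ] 51.2833
the job is handed in; nothing more can be done
```

The mixer's lever is home at the far end of the right-hand column and the start button was pressed all the way in afterwards. I handed in at about 51 s; no verdict came back.

**Lever:** I pushed it with shut fingers: to the cross channel, across to the right column, then along it to the far end. Each push ended at a stop reading about 5 N, well under the 40 N limit. My first sideways push was too low: the gripper's linkage probably touched the grip's top edge (about 5 N). I backed off and repeated it higher, without trouble.

**Button:** After the lever was home, I pressed it twice. Both times a spring resistance rose to about 6 N over some 6 mm, then turned into a hard stop at 15 N and 22 N. After the second press, a retreat move was refused as out of joint range. While clearing that I lowered onto the button a third time, only part of the way; the lever was already home.

**Last checks:**
- **Top camera:** the grip is within about 3 px of its expected home position, slightly beyond it.
- **Scene camera:** before hand-in it was 4 px off, on a low-confidence detection, which taken alone would mean about 0.2 rad. Earlier scene detections, after the lever stopped and after the first press, were about 1–2 px off.
- **Surroundings:** in the picture after the first press, the tubes and the things around the mixer looked unmoved, though the arm hid part of the view. I did not view another picture after that.
- **Robot:** at hand-in it was clear of everything and the wrist force read near zero.

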